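# Run a thread ring gauge down a stud until snug

### The arm

A 7-joint arm with a two-finger parallel gripper is mounted at the origin on a cart in front of the work surface, level with it; the furniture and walls round the work are solid. World frame = base frame: x ahead of the robot, y to its left, z up, the work surface at z = 0. Lengths are in m, angles in rad, forces in N, time in s.
With the tool pointing down it reaches from about 0.425 to 0.875 m from the base axis. Payload 4.7 kg.
Tool frame: the origin (TCP) lies between the finger pads; the fingertips stand 14 mm ahead of it and the grasp point (between the pads) lies 5 mm behind it; z points along the fingers, y is the line along which they close (so a half turn about z gives the same grasp; the last joint's range is limited). The gripper opens to 87 mm and grips with 3 to 60 N. Pads are 19 mm wide; open, the fingers measure 117 mm over their backs; the gripper's body (75 mm by 190 mm) begins 51 mm behind the grasp point.
Start: joints at [1.301, 0.321, -0.07, 1.45, 0.023, 1.371, -0.057], TCP at [0.182, -0.624, 0.237] pointing down, gripper open.
Joint ranges: [-2.86, 2.86], [-0.3, 2.09], [-1.38, 1.24], [0.06, 2.45], [-1.56, 4.7], [0.09, 2.05], [-2.69, 2.69]. Speed limits (rad/s): [2.57, 2.57, 3.14, 3.14, 3.14, 3.14, 3.14].

### API

Orientations are given as a rotation vector (axis times angle).
In Python, from bench import get_state, get_image, camera_params, close_job gives the robot as it stands. The module is installed in compiled form; this text tells all that it offers.
- The arm moves only by the tool arm_command, never from a script. Its argument "motion" is a list of rows, each a list of 5 numbers: the finger opening in mm, from 0 to 87, then the shift along the tool's x, y, z in mm, then the turn about the tool's z in degrees. In form: [[gripper, x, y, z, spin], ...]. A call has 1 to 5 rows; each row is the pose to reach, as a shift and turn from the pose commanded when the call began, along the tool's axes at that moment; what a row does not reach only later rows make up. A row lasts 1/12 s, in which the tool goes at most 41.7 mm and 7.16 degrees, less where a joint would pass 70% of its speed; a pose out of reach is approached as far as the arm can. A call with a gripper value outside its range is refused whole. The fingers move at their own pace and stop on an object; "newtons" is the grip in N (left out, the last holds). Time passes only in rows, so rows that repeat a pose let the fingers close. It gives the time, the measured TCP pose, the force, the opening and the grip force at its end, in the units of the state.
- get_state(): the state, without advancing time (a new reading comes with each control period).
- get_image(name): name is "scene" or "top"; returns (picture, depth): 384x512x3 uint8, red, green, blue; 384x512 float32, m along the optical axis (not along the pixel's ray), 0 where there is no reading.
- camera_params(name): a dict with "intrinsics" (3x3 intrinsics, pixels), "D" ([k1, k2, p1, p2, k3] as OpenCV has them; the pictures are not rectified), "extrinsics" (4x4, takes a point from camera to world coordinates). Camera axes: x right, y down, z forward; pixel columns grow to the right and rows downward; lengths in m; the calibration is good to about 2 mm. A picture is of the moment at which its call begins. camera_params takes no time and is no camera call.
- close_job(): hands the job in; it is judged then, once.
The state is a dict: "time": time; "joint_positions": joint angles; "qd": joint speeds; "joint_torque": joint torques, N m; "position": TCP position; "tool_rot": TCP orientation; "ft_force": force on the tool from outside, world axes, zero at the start; "torque": the same for the moment, N m; "grip_width": opening from 0.0 (shut) to 1.0 (fully open); "grip_force": force on a finger pad.
Only numpy, scipy, OpenCV 4.12 (cv2) and the standard library are available. Lean on these libraries where they do the work, as an engineer would, in place of code of your own. Each camera call takes 0.05 s, during which the arm holds its last target. There are 200 camera calls.

### The job

Check the thread of the steel stud on the square fixture: pick up the knurled ring gauge, set it over the stud's nose and screw it down clockwise until it comes up against the black stop collar and you feel clear resistance, so that the stud's sprung mount winds up and its yellow pointer moves from the white mark into the green band, but never into the red. Then let go, leaving the ring snug on the collar, with the pliers, loupe and green wax ring left where they lie.

Things in the scene. Friction and masses are not known exactly. Their poses are not given: they have to be found in the camera images.
- ring_centre (a point): Centre, half-way up, of the loose knurled steel ring gauge: outer diameter 52 mm, 22 mm high, 0.1 to 0.2 kg, lying flat on the bench, red dot up. z points up out of the face with the red dot, x points to the dot. Its bore is 31 mm wide, with three evenly spaced thread lugs (22.4 mm clear between them) 6 mm above its underside and a guide lip 23 mm wide at the top.
- stud_top (a point): Top centre of the fixed, upright steel stud, 95 mm above the bench, z up. The stud's plain nose is 20 mm in diameter and tapers to 12 mm over the top 8 mm.
- thread_start (a point): Point on the stud's axis where its thread begins, 29 mm below the top: three-start, right-hand, 26 mm crest, 15 mm travel a turn. The ring set over the nose comes to rest level on the thread with its underside 5 to 10 mm below this point; from there, at any angle, turning it clockwise (seen from above) screws it down at once, with no searching (hold it level while it starts).
- stop_zone (a point): Point on the stud's axis 51.5 mm above the bench. The top of the black stop collar (38 mm wide, clamped on the stud at an unknown height) lies somewhere within 4 mm above or below it, so count on up to 0.9 turns before the ring meets it. Turned on from there, the ring carries the stud round with it; let go, the stud springs back and the ring stays snug on the collar.
- fixture: Fixture fixed to the bench: origin at the centre of its underside, z up, may be turned about z. Square steel base 96 x 96 x 16 mm, 4 mm screw heads at its corners. The stud turns clockwise in a torsion mount of 0.7 N m per rad. A yellow pointer 40 mm from the axis stands at a white mark (on -x) at rest; green band: 0.55 to 1.4 rad on (0.385 to 0.98 N m), red beyond.
- pliers: Bystander: black-handled pliers, 128 x 37 x 8 mm, loose on the bench.
- loupe: Bystander: small black folding loupe, 66 x 40 x 12 mm, loose on the bench.
- wax_ring: Bystander: green wax ring, 38 mm in diameter, 14 mm high, loose on the bench.
Mind the look-alikes: they are no part of the job. What is shaped like the part that bears ring_centre but orange or pink is not meant.

How it is judged:
On the way, in this order (a step that is already met when the one before it is completed fails the run):
1. the ring is on the stud, started on its thread (horizontal distance between ring_centre and stud_top below 0.004 m and angle between ring_centre's own z axis and vertical below 0.1 rad and z of ring_centre in the frame of thread_start below 0.01 m), for 0.1 s.
2. the ring is screwed against the stop collar until the pointer is in the green band (horizontal distance between ring_centre and stud_top below 0.004 m and angle between ring_centre's own z axis and vertical below 0.1 rad and contact force between ring_gauge and stop_collar above 1 N and value of joint stud above 0.55 rad), for 0.1 s.
At the end, for the whole second after the job is handed in: The ring gauge sits level on the stud (axis within 4 mm, tilt under 0.1 rad), screwed down snug so that it still presses on the stop collar (over 0.5 N), at rest and released, and the stud has sprung back (pointer within 0.1 rad of the white mark) (horizontal distance between ring_centre and stud_top below 0.004 m and angle between ring_centre's own z axis and vertical below 0.1 rad and contact force between ring_gauge and stop_collar above 0.5 N and value of joint stud below 0.1 rad and linear speed of ring_gauge below 0.01 m/s); the robot touches nothing.
It fails at once if the ring is forced: the pointer goes into the red (stud wound up by more than 1.4 rad) (value of joint stud above 1.4 rad).
It fails at once if the pliers is moved by more than 20 mm (distance of pliers from where it was at the start of the episode above 0.02 m).
It fails at once if the loupe is moved by more than 20 mm (distance of loupe from where it was at the start of the episode above 0.02 m).
It fails at once if the green wax ring is moved by more than 20 mm (distance of wax_ring from where it was at the start of the episode above 0.02 m).
It also fails if it takes over 72 s, if anything falls off the work surface, if the arm or the gripper's body presses on something with over 40 N, if the wrist force passes 120 N, or if a joint passes its speed limit or range.

## Working session

There is one attempt and no reset: what is moved stays moved. The work goes in short steps, Python scripts to look and compute and a tool call to move; the robot and the scene stay as the last step left them, time stands still between calls to the robot, and variables do not carry over. Pictures are saved under pics/ and viewed, at most 12 in all, crops included, and the job is handed in when it is done.

Besides the shell and the picture viewer there is one more tool, called as a command line: name --pt "numbers of a row" for each row, then --argument value for the rest. arm_command: Moves the arm, as the interface text tells. Its arguments: {"type":"object","properties":{"motion":{"type":"array"},"newtons":{"type":"number"}},"required":["motion"]}

```bash
mkdir -p pics; cat > h.py <<'E'
import numpy as np,cv2
from bench import *
def ray(cam,uv):
    p=camera_params(cam);K=np.array(p["intrinsics"]);D=np.array(p["D"]);T=np.array(p["extrinsics"])
    q=cv2.undistortPoints(np.array(uv,float).reshape(-1,1,2),K,D).reshape(-1,2)
    d=np.c_[q,np.ones(len(q))]@T[:3,:3].T
    return T[:3,3],d
def onz(cam,uv,z):
    o,d=ray(cam,uv); return o+d*((z-o[2])/d[:,2])[:,None]
def save(n,im): cv2.imwrite(n,im[:,:,::-1])
E
python3 - <<'E'
from h import *
s=get_state();print(s)
for c in("scene","top"):
    im,d=get_image(c);save(f"pics/{c}0.png",im);np.savez(f"{c}0.npz",im=im,d=d)
    print(c,np.round(camera_params(c)["extrinsics"],3).tolist(),np.round(camera_params(c)["intrinsics"],1).tolist())
E
```

```text
{'time': 0.0, 'joint_positions': array([ 1.30110079,  0.3218058 , -0.07006426,  1.45171766,  0.02263762,
        1.37078176, -0.05693892]), 'qd': array([-0.00024507,  0.00070469,  0.00033599,  0.00203382, -0.00071946,
       -0.0013072 , -0.00056053]), 'joint_torque': array([ 9.90130320e-05, -4.91294324e+01, -4.03678771e-01, -3.12527704e+01,
       -6.37904811e-02,  4.37673542e-02,  1.56716665e-04]), 'position': array([ 0.18177764, -0.62350141,  0.23545109]), 'tool_rot': array([-3.10815950e+00, -4.43994397e-01,  6.49405188e-04]), 'ft_force': array([ 0.17619404, -0.49709494,  0.72027763]), 'torque': array([-0.00129487,  0.02540202, -0.00619103]), 'grip_force': 0.0, 'grip_width': 0.994882056187634}
scene [[0.449, -0.491, 0.746, -0.206], [-0.893, -0.228, 0.387, -0.47], [-0.02, -0.84, -0.542, 0.627], [0.0, 0.0, 0.0, 1.0]] [[498.5, 0.0, 254.9], [0.0, 498.5, 189.8], [0.0, 0.0, 1.0]]
top [[0.166, -0.965, 0.205, 0.332], [-0.986, -0.163, 0.032, -0.1], [0.002, -0.207, -0.978, 1.094], [0.0, 0.0, 0.0, 1.0]] [[468.5, 0.0, 253.8], [0.0, 468.5, 187.4], [0.0, 0.0, 1.0]]
```

View pics/top0.png

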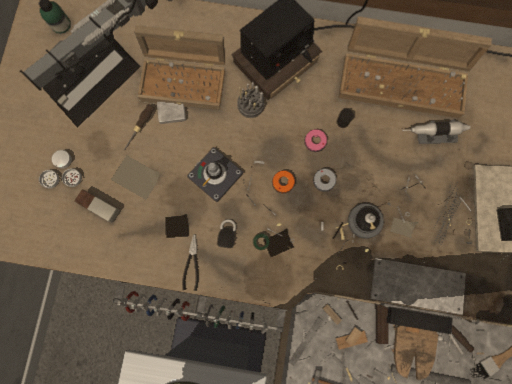

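View pics/scene0.png

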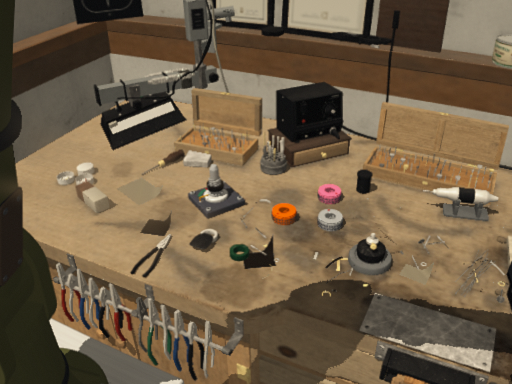

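Top view: steel ring near (325,180), orange one (284,181), pink (316,140), fixture and stud near (215,172), pliers (192,262), loupe (228,232), wax ring (262,240). Next I measure them.

```bash
python3 - <<'E'
from h import *
z=np.load("top0.npz");im,d=z["im"],z["d"]; zs=np.load("scene0.npz");ims,ds=zs["im"],zs["d"]
def cloud(cam,d):
    v,u=np.mgrid[:384,:512];o,r=ray(cam,np.c_[u.ravel(),v.ravel()]);return (o+r*d.ravel()[:,None]).reshape(384,512,3)
P=cloud("top",d);S=cloud("scene",ds)
print("table z",np.median(P[200:215,270:330,2]),np.median(S[240:250,290:310,2]))
def near(P,u0,u1,v0,v1,zlo,zhi):
    Q=P[v0:v1,u0:u1].reshape(-1,3);return Q[(Q[:,2]>zlo)&(Q[:,2]<zhi)]
for n,C,b in(("top",P,(308,342,162,198)),("scene",S,(310,350,200,235))):
    Q=near(C,*b,.017,.028);c,r=cv2.minEnclosingCircle(Q[:,:2].astype(np.float32));print(n,"ring",c,r,len(Q),Q.mean(0))
for n,C,b in(("top",P,(185,245,140,205)),("scene",S,(185,248,155,220))):
    Q=near(C,*b,.075,.11);print(n,"stud",Q.mean(0),Q[:,2].max(),len(Q),np.ptp(Q,0))
    Q=near(C,*b,.011,.022);print(n,"base",cv2.minAreaRect(Q[:,:2].astype(np.float32)))
# ring by silhouette in top: low-saturation bright
hsv=cv2.cvtColor(im,cv2.COLOR_RGB2HSV)
m=((hsv[:,:,1]<60)&(hsv[:,:,2]>80)).astype(np.uint8);m[:, :305]=0;m[:,345:]=0;m[:160]=0;m[200:]=0
cs,_=cv2.findContours(m,0,1);c=max(cs,key=cv2.contourArea);e=cv2.fitEllipse(c);print("ell",e,onz("top",[e[0]],.011))
A=cv2.resize(im[120:210,180:350],None,fx=4.7,fy=4.7,interpolation=cv2.INTER_CUBIC);save("pics/ctop.png",A)
for n,u,v in(("orange",284,181),("pink",316,140),("wax",262,240)):print(n,onz("top",[[u,v]],.01))
E
```

```text
table z 0.0008439205902305291 0.0009145878759288517
top ring (0.6039029359817505, -0.22442626953125) 0.026475412771105766 296 [ 0.6032216  -0.22403483  0.02269386]
scene ring (0.6031882166862488, -0.22255146503448486) 0.027131887152791023 293 [ 0.60016756 -0.2237123   0.0225068 ]
top stud [0.57341728 0.0321871  0.09125505] 0.09954861729382436 72 [0.01907156 0.01865683 0.02435309]
top base ((0.5753207802772522, 0.03323295712471008), (0.0971171110868454, 0.09609569609165192), 58.22157669067383)
scene stud [0.57025633 0.03237352 0.08704845] 0.09740215314901124 88 [0.01882101 0.01614643 0.02234983]
scene base ((0.6234996914863586, 0.07396357506513596), (0.2563466727733612, 0.1564970463514328), 25.554447174072266)
ell ((324.4404602050781, 179.28961181640625), (21.136899948120117, 21.952287673950195), 81.2534408569336) [[ 0.60614798 -0.225993    0.011     ]]
orange [[ 0.58631181 -0.13210667  0.01      ]]
pink [[ 0.6995527  -0.19281809  0.01      ]]
wax [[ 0.43980191 -0.10334311  0.01      ]]
```

View pics/ctop.png

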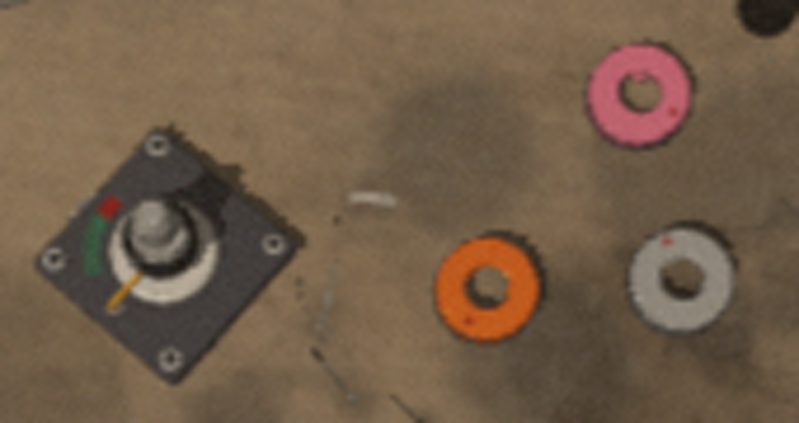

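Crop: steel ring with its red dot at about (0.604, -0.2245). The fixture is square and the pointer sits at its mark. The base centre is (0.575, 0.033), and all sizes match what was given. Now moving over the ring.

arm_command --pt "87 34 -18 0 0" --pt "87 69 -35 0 0" --pt "87 103 -53 0 0" --pt "87 138 -71 0 0" --pt "87 172 -88 0 0" --newtons 60

```text
time: 0.52
position: [0.3235, -0.4896, 0.2361]
tool_rot: [-3.109, -0.444, 0.0]
ft_force: [0.9, -0.8, 0.7]
grip_width: 0.997
grip_force: 0.0
```

arm_command --pt "87 34 -18 0 0" --pt "87 69 -35 0 0" --pt "87 103 -53 0 0" --pt "87 138 -71 0 0" --pt "87 172 -88 0 0"

```text
time: 0.93
position: [0.4639, -0.3568, 0.2363]
tool_rot: [-3.11, -0.445, 0.001]
ft_force: [-0.4, 0.5, -0.2]
grip_width: 0.999
grip_force: 0.0
```

arm_command --pt "87 34 -18 0 -7" --pt "87 69 -35 0 -14" --pt "87 103 -53 0 -21" --pt "87 138 -71 0 -28" --pt "87 173 -88 0 -35"

```text
time: 1.35
position: [0.6052, -0.2242, 0.2362]
tool_rot: [-2.828, -1.367, 0.001]
ft_force: [-0.4, 0.2, 0.3]
grip_width: 0.999
grip_force: 0.0
```

arm_command --pt "87 0 0 5 -7" --pt "87 0 0 10 -14" --pt "87 0 0 15 -21" --pt "87 0 0 20 -28" --pt "87 0 0 30 -35"

```text
time: 1.77
position: [0.6047, -0.2258, 0.2066]
tool_rot: [2.286, 2.154, 0.0]
ft_force: [0.9, -1.0, -0.4]
grip_width: 1.004
grip_force: 0.0
```

arm_command --pt "87 0 0 10 -7" --pt "87 0 0 20 -14" --pt "87 0 0 30 -21" --pt "87 0 0 40 -28" --pt "87 0 0 45 -35"

```text
time: 2.18
position: [0.6033, -0.2257, 0.1595]
tool_rot: [-1.531, -2.74, 0.001]
ft_force: [-0.3, 0.3, 0.3]
grip_width: 1.002
grip_force: 0.0
```

arm_command --pt "87 0 0 10 -7" --pt "87 0 0 20 -14" --pt "87 0 0 30 -21" --pt "87 0 0 40 -29" --pt "87 0 0 40 -29"

```text
time: 2.6
position: [0.6026, -0.2256, 0.1187]
tool_rot: [-0.8, -3.033, -0.001]
ft_force: [-0.4, -0.1, 0.1]
grip_width: 0.997
grip_force: 0.0
```

```bash
cat >> h.py <<'E'
from scipy.spatial.transform import Rotation as R
def totool(p):
    s=get_state();return np.round(R.from_rotvec(s["tool_rot"]).as_matrix().T@(np.array(p)-s["position"])*1000,1)
def st():
    s=get_state();M=R.from_rotvec(s["tool_rot"]).as_matrix()
    print("t",round(s["time"],2),"p",s["position"].round(4),"yaw_y",round(np.degrees(np.arctan2(M[1,1],M[0,1])),1),"zax",M[:,2].round(3),"j",s["joint_positions"].round(2),"F",s["ft_force"].round(1),"T",s["torque"].round(2),"w",round(s["grip_width"]*87,1),round(s["grip_force"],1))
E
python3 - <<'E'
from h import *
st();print(totool([.604,-.2245,.016]))
im,d=get_image("scene");save("pics/s1.png",cv2.resize(im[120:270,200:400],None,fx=4,fy=4))
E
```

```text
t 2.6 p [ 0.6026 -0.2256  0.1187] yaw_y 60.5 zax [-0.004  0.002 -1.   ] j [ 0.88  0.49 -0.73  1.58  0.34  1.21  1.13] F [-0.4 -0.1  0.1] T [ 0.1  -0.05  0.  ] w 86.8 0.0
[ -1.2   1.7 102.7]
```

View pics/s1.png

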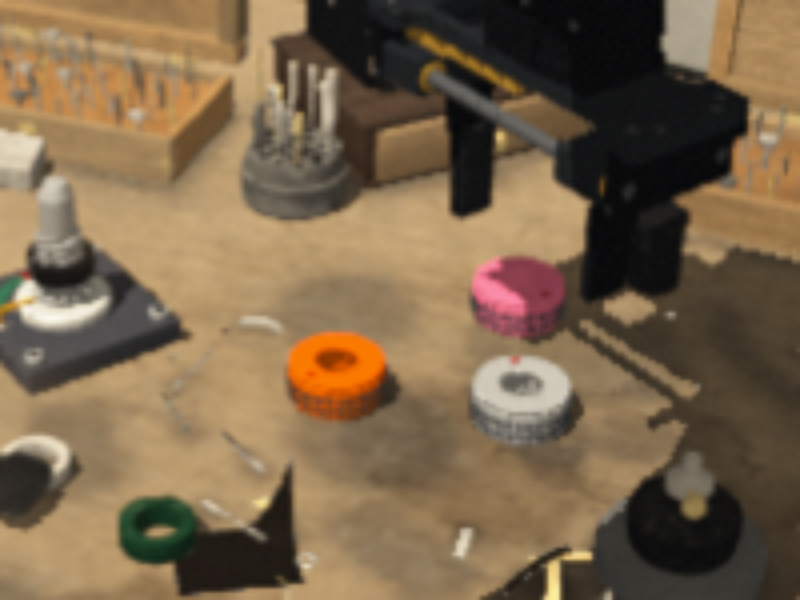

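The ring is under the open fingers and its neighbours are clear. Descending and gripping.

arm_command --pt "87 -1 1.5 25 0" --pt "87 -1 1.5 50 0" --pt "87 -1 1.5 75 0" --pt "87 -1 1.5 92 0" --pt "87 -1 1.5 102 0"

```text
time: 3.07
position: [0.6049, -0.2249, 0.0176]
tool_rot: [-0.81, -3.032, -0.0]
ft_force: [-1.4, 0.9, -0.2]
grip_width: 1.001
grip_force: 0.0
```

arm_command --pt "65 0 0 0 0" --pt "40 0 0 0 0" --pt "40 0 0 0 0" --pt "40 0 0 0 0" --pt "40 0 0 0 0" --newtons 40

```text
time: 3.48
position: [0.6069, -0.2253, 0.021]
tool_rot: [0.806, 3.034, -0.001]
ft_force: [0.1, 0.8, -0.3]
grip_width: 0.707
grip_force: 0.0
```

```bash
python3 -c "
from h import *
st()"
```

```text
t 3.48 p [ 0.6069 -0.2253  0.021 ] yaw_y 60.2 zax [ 0.002 -0.001 -1.   ] j [ 0.83  0.6  -0.68  1.65  0.42  1.04  1.07] F [ 0.1  0.8 -0.3] T [ 0.02 -0.16 -0.02] w 61.5 0.0
```

```bash
python3 -c "
from h import *
get_image('top');st();get_image('top');st();print(totool([.6038,-.2243,.016]))"
```

```text
t 3.53 p [ 0.6067 -0.2253  0.0207] yaw_y 60.2 zax [ 0.002 -0.001 -1.   ] j [ 0.83  0.6  -0.68  1.65  0.42  1.04  1.07] F [0.3 0.  0.2] T [ 0.05 -0.14 -0.02] w 57.5 0.0
t 3.58 p [ 0.6065 -0.2252  0.0205] yaw_y 60.2 zax [ 0.001 -0.001 -1.   ] j [ 0.83  0.6  -0.68  1.65  0.42  1.04  1.07] F [ 0.3 -0.2 -0.2] T [ 0.04 -0.16  0.02] w 53.6 0.0
[ 2.8 -0.5  4.5]
```

arm_command --pt "70 0 0 0 0" --pt "70 2 0 2 0" --pt "70 2 0 3 0" --pt "70 2 0 3 0" --pt "70 2 0 3 0"

```text
time: 4.0
position: [0.6041, -0.224, 0.0163]
tool_rot: [-0.806, -3.036, 0.0]
ft_force: [0.4, -0.9, 0.3]
grip_width: 0.789
grip_force: 0.0
```

```bash
python3 -c "
from h import *
st();print(totool([.6038,-.2243,.016]));get_image('top');get_image('top');get_image('top');get_image('top');st();print(totool([.6038,-.2243,.016]))"
```

```text
t 4.0 p [ 0.6041 -0.224   0.0163] yaw_y 60.3 zax [-0.  0. -1.] j [ 0.83  0.6  -0.68  1.66  0.42  1.04  1.07] F [ 0.4 -0.9  0.3] T [ 0.06 -0.13 -0.01] w 68.7 0.0
[ 0.1 -0.4  0.3]
t 4.2 p [ 0.6043 -0.224   0.0166] yaw_y 60.3 zax [ 0. -0. -1.] j [ 0.83  0.6  -0.68  1.66  0.42  1.04  1.07] F [ 0.7 -0.2  0.2] T [ 0.08 -0.14 -0.  ] w 69.9 0.0
[ 0.3 -0.5  0.6]
```

Well centred at z = 16 mm. Closing, then lifting.

arm_command --pt "40 0 0 0 0" --pt "40 0 0 0 0" --pt "40 0 0 0 0" --pt "40 0 0 0 0" --pt "40 0 0 0 0" --newtons 40

```text
time: 4.62
position: [0.6043, -0.224, 0.0166]
tool_rot: [0.806, 3.036, -0.0]
ft_force: [0.6, 0.4, -0.4]
grip_width: 0.582
grip_force: 40.0
```

arm_command --pt "40 0 0 0 0" --pt "40 0 0 0 0" --pt "40 0 0 -10 0" --pt "40 0 0 -35 0" --pt "40 0 0 -60 0"

```text
time: 5.03
position: [0.6028, -0.2237, 0.0761]
tool_rot: [-0.805, -3.033, -0.001]
ft_force: [0.2, -0.4, -1.1]
grip_width: 0.583
grip_force: 40.0
```

arm_command --pt "40 0 0 -20 0" --pt "40 0 0 -45 0" --pt "40 0 0 -70 0" --pt "40 0 0 -90 0" --pt "40 0 0 -90 0"

```text
time: 5.45
position: [0.6068, -0.2243, 0.172]
tool_rot: [0.804, 3.029, -0.002]
ft_force: [1.4, -0.1, -0.8]
grip_width: 0.582
grip_force: 40.0
```

```bash
python3 -c "
from h import *
st();print(totool([.5745,.033,.165]))
im,d=get_image('scene');save('pics/s2.png',cv2.resize(im[60:260,200:420],None,fx=2.7,fy=2.7))"
```

```text
t 5.45 p [ 0.6068 -0.2243  0.172 ] yaw_y 60.3 zax [ 0.007 -0.003 -1.   ] j [ 0.88  0.44 -0.75  1.53  0.31  1.28  1.15] F [ 1.4 -0.1 -0.8] T [ 0.08 -0.25 -0.02] w 50.7 40.0
[155.7 207.5   6. ]
```

View pics/s2.png

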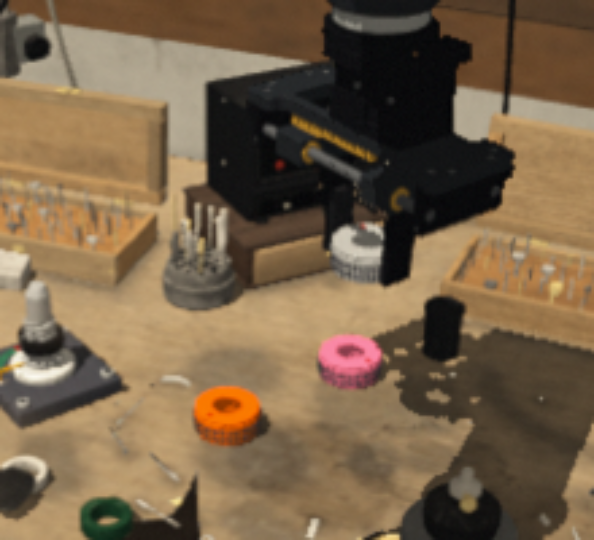

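Ring is held level in the fingers. Carrying it to the stud.

arm_command --pt "40 15 20 0 0" --pt "40 40 53 0 0" --pt "40 65 86 0 0" --pt "40 88 117 0 0" --pt "40 110 147 0 0"

```text
time: 5.92
position: [0.5799, -0.0397, 0.1649]
tool_rot: [-0.805, -3.034, 0.001]
ft_force: [0.6, -0.3, -2.8]
grip_width: 0.584
grip_force: 40.0
```

arm_command --pt "40 20 27 0 -5" --pt "40 37 49 0 -12" --pt "40 45 60 0 -19" --pt "40 45 60 0 -26" --pt "40 45 60 0 -33"

```text
time: 6.33
position: [0.5709, 0.0344, 0.1651]
tool_rot: [0.105, -3.137, 0.0]
ft_force: [0.0, -1.5, -2.3]
grip_width: 0.583
grip_force: 40.0
```

```bash
python3 -c "
from h import *
st();print(totool([.5745,.033,.165]))"
```

```text
t 6.33 p [0.5709 0.0344 0.1651] yaw_y 93.8 zax [-0.002 -0.    -1.   ] j [ 0.71  0.35 -0.97  1.71  0.3   1.24  1.3 ] F [ 0.  -1.5 -2.3] T [ 0.05 -0.13  0.05] w 50.7 40.0
[-3.5 -1.6  0.1]
```

arm_command --pt "40 0 0 0 -7" --pt "40 0 0 0 -14" --pt "40 0 0 0 -21" --pt "40 0 0 0 -28" --pt "40 0 0 0 -35"

```text
time: 6.75
position: [0.5712, 0.0323, 0.1649]
tool_rot: [1.038, -2.962, -0.001]
ft_force: [-0.1, -0.5, -2.6]
grip_width: 0.582
grip_force: 40.0
```

arm_command --pt "40 0 0 0 -7" --pt "40 0 0 0 -14" --pt "40 0 0 0 -21" --pt "40 0 0 0 -28" --pt "40 0 0 0 -28"

```text
time: 7.17
position: [0.5712, 0.0323, 0.1648]
tool_rot: [1.72, -2.626, -0.003]
ft_force: [0.6, -0.2, -1.6]
grip_width: 0.584
grip_force: 40.0
```

```bash
python3 - <<'E'
from h import *
im,d=get_image('top');st();ims,ds=get_image('scene')
a=cv2.resize(im[110:240,140:300],None,fx=2.5,fy=2.5,interpolation=2);b=cv2.resize(ims[90:220,150:310],None,fx=2.5,fy=2.5,interpolation=2)
save('pics/p3.png',np.hstack([a,b]));np.savez("p3.npz",im=im,d=d,ims=ims,ds=ds)
E
```

```text
t 7.22 p [0.5713 0.0324 0.1651] yaw_y 156.1 zax [-0.003  0.001 -1.   ] j [ 0.85  0.45 -1.19  1.71  0.43  1.28  2.29] F [ 0.1 -0.2 -2.1] T [ 0.16 -0.07  0.01] w 50.5 40.0
```

View pics/p3.png

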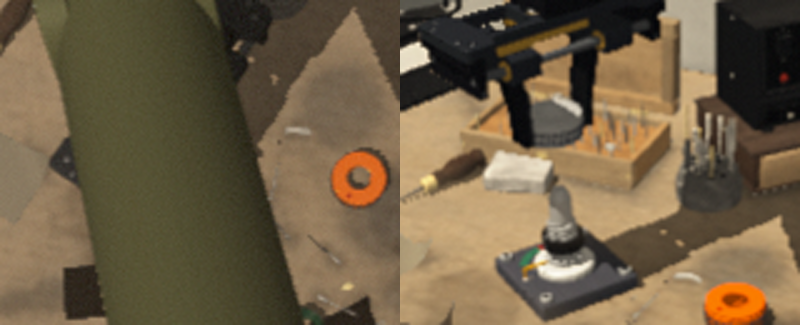

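The arm hides the top view. The scene view shows the ring hanging over the stud, so I measure both there.

```bash
python3 - <<'E'
from h import *
from scipy.optimize import least_squares
z=np.load("p3.npz");t=np.load("top0.npz");s0=np.load("scene0.npz")
def cloud(cam,d):
    v,u=np.mgrid[:384,:512];o,r=ray(cam,np.c_[u.ravel(),v.ravel()]);P=(o+r*d.ravel()[:,None]);P[d.ravel()==0]=np.nan;return P.reshape(384,512,3)
def fit(Q,r,c0):
    f=least_squares(lambda c:np.hypot(Q[:,0]-c[0],Q[:,1]-c[1])-r,c0,loss="soft_l1",f_scale=.001);return f.x.round(4),len(Q),round(float(np.std(f.fun)),4)
def sel(P,im,b,zl,zh,mask=None):
    Q=P[b[2]:b[3],b[0]:b[1]].reshape(-1,3);k=(Q[:,2]>zl)&(Q[:,2]<zh)
    if mask is not None:k&=mask[b[2]:b[3],b[0]:b[1]].ravel()
    return Q[k]
c0=[.5745,.033]
for n,cam,d,b in(("top0","top",t["d"],(195,235,145,185)),("sc0","scene",s0["d"],(195,235,155,200)),("p3sc","scene",z["ds"],(200,235,160,195))):
    P=cloud(cam,d)
    for zl,zh in((.07,.084),(.068,.087)):
        Q=sel(P,None,b,zl,zh);print(n,zl,fit(Q,.010,c0))
    Q=sel(P,None,b,.0925,.1);print(n,"tip",Q.mean(0).round(4),len(Q),np.ptp(Q,0).round(3))
im=z["ims"];P=cloud("scene",z["ds"]);hsv=cv2.cvtColor(im,cv2.COLOR_RGB2HSV)
# ring: patch in scene crop x 530-580,y 105-145 -> full
b=(150+int(130/2.5)-1,150+int(182/2.5)+1,90+int(92/2.5),90+int(150/2.5))
Q=sel(P,None,b,.14,.168);print("ring box",b,fit(Q,.026,[.571,.032]),np.median(Q,0).round(4))
for zl,zh in((.15,.155),(.155,.16),(.16,.165)):
    Q=sel(P,None,b,zl,zh);print(zl,fit(Q,.026,[.571,.032]))
E
```

```text
top0 0.07 (array([0.5755, 0.0339]), 12, 0.0004)
top0 0.068 (array([0.5756, 0.0339]), 21, 0.0004)
top0 tip [0.5749 0.033  0.0958] 34 [0.016 0.014 0.007]
sc0 0.07 (array([0.576 , 0.0364]), 47, 0.0016)
sc0 0.068 (array([0.5756, 0.0365]), 69, 0.0015)
sc0 tip [0.573  0.0336 0.0955] 22 [0.014 0.014 0.004]
p3sc 0.07 (array([0.5757, 0.0361]), 54, 0.0013)
p3sc 0.068 (array([0.5756, 0.0361]), 68, 0.0013)
p3sc tip [0.5724 0.0342 0.0957] 20 [0.017 0.011 0.005]
ring box (201, 223, 126, 150) (array([0.5697, 0.0353]), 200, 0.0041) [0.5538 0.0234 0.1612]
0.15 (array([0.571 , 0.0351]), 31, 0.0026)
0.155 (array([0.5701, 0.0356]), 56, 0.0032)
0.16 (array([0.5652, 0.0365]), 68, 0.0035)
```

arm_command --pt "40 -1 -2 0 0" --pt "40 -2.8 -3.7 5 0" --pt "40 -2.8 -3.7 20 0" --pt "40 -2.8 -3.7 40 0" --pt "40 -2.8 -3.7 50 0"

```text
time: 7.68
position: [0.5754, 0.0333, 0.1134]
tool_rot: [1.715, -2.629, -0.002]
ft_force: [0.0, -0.5, -2.0]
grip_width: 0.582
grip_force: 40.0
```

arm_command --pt "40 0 0 3 0" --pt "40 0 0 6 0" --pt "40 0 0 9 0" --pt "40 0 0 12 0" --pt "40 0 0 15 0"

```text
time: 8.1
position: [0.5774, 0.0338, 0.1019]
tool_rot: [-1.716, 2.63, -0.001]
ft_force: [0.3, 0.4, -1.1]
grip_width: 0.58
grip_force: 40.0
```

```bash
python3 - <<'E'
from h import *
ims,ds=get_image('scene');st();print(totool([.5757,.0335,.09]))
save('pics/p4.png',cv2.resize(ims[110:220,160:270],None,fx=5,fy=5,interpolation=2))
E
```

```text
t 8.15 p [0.5769 0.0336 0.1012] yaw_y 156.3 zax [ 0. -0. -1.] j [ 0.79  0.52 -1.12  1.76  0.51  1.18  2.24] F [-0.3 -0.2 -2.4] T [ 0.12 -0.01  0.02] w 50.9 40.0
[ 0.6  1.1 11.2]
```

View pics/p4.png

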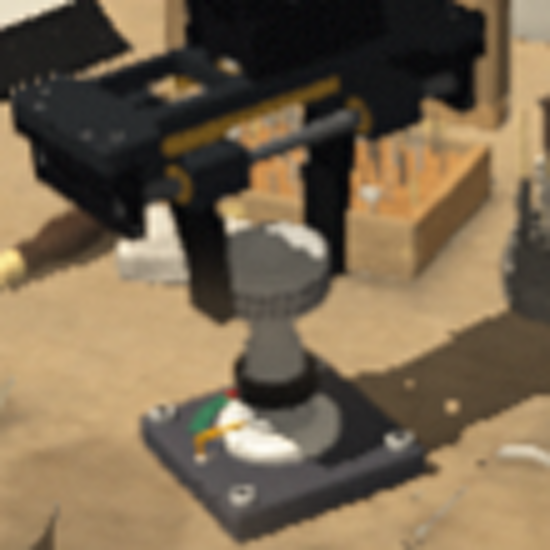

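The nose is inside the ring and there is no force. Continuing down gently.

arm_command --pt "40 0 0.5 3 0" --pt "40 0 0.5 6 0" --pt "40 0 0.5 9 0" --pt "40 0 0.5 12 0" --pt "40 0 0.5 15 0"

```text
time: 8.57
position: [0.5764, 0.0338, 0.0862]
tool_rot: [1.717, -2.631, 0.0]
ft_force: [-0.4, -0.7, -1.8]
grip_width: 0.584
grip_force: 40.0
```

```bash
python3 - <<'E'
from h import *
get_image('scene');st()
E
```

```text
t 8.62 p [0.576  0.0337 0.0856] yaw_y 156.3 zax [-0.001 -0.    -1.   ] j [ 0.78  0.54 -1.11  1.78  0.53  1.16  2.23] F [-0.4 -0.2 -2.1] T [ 0.08 -0.02  0.02] w 50.5 40.0
```

arm_command --pt "40 0 0 2 0" --pt "40 0 0 4 0" --pt "40 0 0 6 0" --pt "40 0 0 7 0" --pt "40 0 0 8 0"

```text
time: 9.03
position: [0.5764, 0.0339, 0.0784]
tool_rot: [1.717, -2.631, 0.0]
ft_force: [-0.1, -0.2, -2.2]
grip_width: 0.581
grip_force: 40.0
```

arm_command --pt "40 0 0 0.5 0" --pt "40 0 0 1 0" --pt "40 0 0 1.5 0" --pt "40 0 0 2 0" --pt "40 0 0 2 0"

```text
time: 9.45
position: [0.5763, 0.0338, 0.0765]
tool_rot: [1.717, -2.631, 0.0]
ft_force: [0.8, -0.3, -1.8]
grip_width: 0.585
grip_force: 40.0
```

```bash
python3 - <<'E'
from h import *
st()
E
```

```text
t 9.45 p [0.5763 0.0338 0.0765] yaw_y 156.3 zax [-0. -0. -1.] j [ 0.77  0.55 -1.1   1.79  0.54  1.14  2.23] F [ 0.8 -0.3 -1.8] T [ 0.15 -0.08 -0.04] w 50.9 40.0
```

arm_command --pt "40 0 0 0.5 0" --pt "40 0 0 1 0" --pt "40 0 0 1.5 0" --pt "40 0 0 2 0" --pt "40 0 0 2 0"

```text
time: 9.87
position: [0.5763, 0.0339, 0.0744]
tool_rot: [1.717, -2.631, -0.0]
ft_force: [-0.1, -0.3, -2.2]
grip_width: 0.579
grip_force: 40.0
```

arm_command --pt "40 0 0 0.5 0" --pt "40 0 0 1 0" --pt "40 0 0 1.5 0" --pt "40 0 0 2 0" --pt "40 0 0 2 0"

```text
time: 10.28
position: [0.5766, 0.0339, 0.0739]
tool_rot: [1.717, -2.63, 0.001]
ft_force: [-4.0, -0.9, 9.1]
grip_width: 0.582
grip_force: 40.0
```

```bash
python3 - <<'E'
from h import *
st()
E
```

```text
t 10.28 p [0.5766 0.0339 0.0739] yaw_y 156.3 zax [ 0.    -0.001 -1.   ] j [ 0.77  0.55 -1.1   1.79  0.54  1.14  2.22] F [-4.  -0.9  9.1] T [-0.14  0.8   0.04] w 50.7 40.0
```

Contact at underside ≈ 57.5 mm, seated on the thread as expected. Starting the screw.

arm_command --pt "40 0 0 0.3 7" --pt "40 0 0 0.6 14" --pt "40 0 0 0.9 21" --pt "40 0 0 1.2 28" --pt "40 0 0 1.5 35" --newtons 60

```text
time: 10.7
position: [0.5772, 0.0325, 0.0727]
tool_rot: [-0.836, 3.028, -0.005]
ft_force: [-3.4, -3.5, 9.4]
grip_width: 0.575
grip_force: 60.0
```

```bash
python3 - <<'E'
from h import *
st()
E
```

```text
t 10.7 p [0.5772 0.0325 0.0727] yaw_y 120.9 zax [ 0.001 -0.003 -1.   ] j [ 0.69  0.49 -0.97  1.79  0.45  1.1   1.67] F [-3.4 -3.5  9.4] T [-0.69  0.73  0.04] w 50.0 60.0
```

arm_command --pt "40 0 0 0.3 7" --pt "40 0 0 0.6 14" --pt "40 0 0 0.9 21" --pt "40 0 0 1.2 28" --pt "40 0 0 1.5 35"

```text
time: 11.12
position: [0.5767, 0.0326, 0.0712]
tool_rot: [0.113, 3.139, -0.005]
ft_force: [-4.1, -2.9, 10.0]
grip_width: 0.581
grip_force: 60.0
```

```bash
python3 -c "
from h import *
st()"
```

```text
t 11.12 p [0.5767 0.0326 0.0712] yaw_y 85.9 zax [ 0.    -0.003 -1.   ] j [ 0.6   0.44 -0.85  1.79  0.37  1.08  1.12] F [-4.1 -2.9 10. ] T [-0.64  0.91  0.05] w 50.5 60.0
```

arm_command --pt "40 0 0 0.3 7" --pt "40 0 0 0.6 14" --pt "40 0 0 0.9 21" --pt "40 0 0 1.2 28" --pt "40 0 0 1.5 35"

```text
time: 11.53
position: [0.5766, 0.033, 0.0697]
tool_rot: [1.051, 2.96, -0.004]
ft_force: [-3.7, -1.8, 9.6]
grip_width: 0.576
grip_force: 60.0
```

```bash
python3 -c "
from h import *
st()"
```

```text
t 11.53 p [0.5766 0.033  0.0697] yaw_y 50.9 zax [ 0.    -0.002 -1.   ] j [ 0.51  0.4  -0.73  1.8   0.31  1.06  0.55] F [-3.7 -1.8  9.6] T [-0.42  0.8   0.07] w 50.2 60.0
```

arm_command --pt "40 0 0 0.3 7" --pt "40 0 0 0.6 14" --pt "40 0 0 0.9 21" --pt "40 0 0 1.2 28" --pt "40 0 0 1.5 35"

```text
time: 11.95
position: [0.5777, 0.0336, 0.0684]
tool_rot: [1.89, 2.505, 0.001]
ft_force: [-0.6, -1.2, 7.7]
grip_width: 0.58
grip_force: 60.0
```

```bash
python3 -c "
from h import *
st()"
```

```text
t 11.95 p [0.5777 0.0336 0.0684] yaw_y 15.9 zax [ 0.003 -0.001 -1.   ] j [ 0.42  0.38 -0.62  1.8   0.25  1.04 -0.02] F [-0.6 -1.2  7.7] T [-0.46  0.22  0.07] w 50.5 60.0
```

arm_command --pt "40 0 0 0.3 7" --pt "40 0 0 0.6 14" --pt "40 0 0 0.9 21" --pt "40 0 0 1.2 28" --pt "40 0 0 1.5 35"

```text
time: 12.37
position: [0.5779, 0.0334, 0.0676]
tool_rot: [2.556, 1.821, 0.002]
ft_force: [-3.8, -1.4, 13.4]
grip_width: 0.577
grip_force: 60.0
```

```bash
python3 -c "
from h import *
st()"
```

```text
t 12.37 p [0.5779 0.0334 0.0676] yaw_y -19.1 zax [ 0.003 -0.002 -1.   ] j [ 0.33  0.36 -0.51  1.81  0.2   1.03 -0.59] F [-3.8 -1.4 13.4] T [-0.35  0.72  0.17] w 50.2 60.0
```

Descent slowed and the torque rose to 0.17 N m, so the ring has reached the collar at about 0.15–0.28 rad of wind-up. Winding on in small steps with no further descent.

arm_command --pt "40 0 0 0 5" --pt "40 0 0 0 10" --pt "40 0 0 0 15" --pt "40 0 0 0 20" --pt "40 0 0 0 20"

```text
time: 12.78
position: [0.578, 0.034, 0.0676]
tool_rot: [2.832, 1.354, 0.004]
ft_force: [-2.5, -0.9, 11.7]
grip_width: 0.579
grip_force: 60.0
```

```bash
python3 -c "
from h import *
st()
im,d=get_image('scene');save('pics/p5.png',cv2.resize(im[130:220,170:260],None,fx=6,fy=6,interpolation=2))"
```

```text
t 12.78 p [0.578  0.034  0.0676] yaw_y -38.9 zax [ 0.004 -0.001 -1.   ] j [ 0.28  0.35 -0.46  1.81  0.18  1.02 -0.92] F [-2.5 -0.9 11.7] T [-0.23  0.55  0.24] w 50.4 60.0
```

View pics/p5.png

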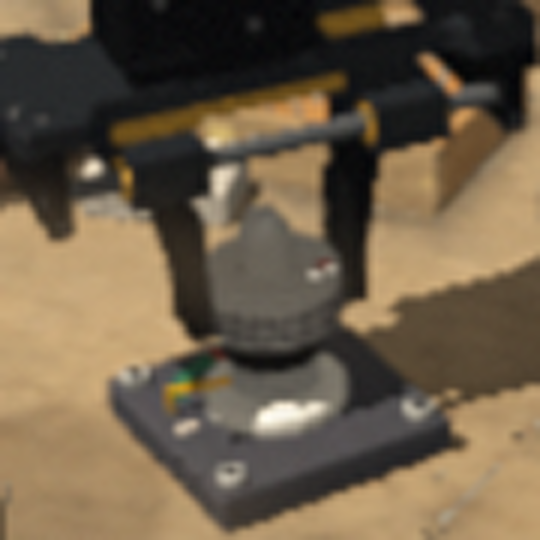

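The pointer has left the white mark (185,428) and stands at the edge of the green band (175,395). Turning another 25°.

arm_command --pt "40 0 0 0 6" --pt "40 0 0 0 12" --pt "40 0 0 0 18" --pt "40 0 0 0 25" --pt "40 0 0 0 25"

```text
time: 13.25
position: [0.5779, 0.0335, 0.0676]
tool_rot: [3.058, 0.708, 0.004]
ft_force: [-3.1, -1.8, 10.8]
grip_width: 0.575
grip_force: 60.0
```

```bash
python3 -c "
from h import *
im,d=get_image('scene');st();save('pics/p6.png',cv2.resize(im[130:220,170:260],None,fx=6,fy=6,interpolation=2))"
```

```text
t 13.3 p [0.5779 0.0335 0.0676] yaw_y -63.7 zax [ 0.003 -0.002 -1.   ] j [ 0.23  0.34 -0.39  1.81  0.15  1.02 -1.33] F [-3.  -2.7 10.9] T [-0.45  0.7   0.37] w 50.4 60.0
```

View pics/p6.png

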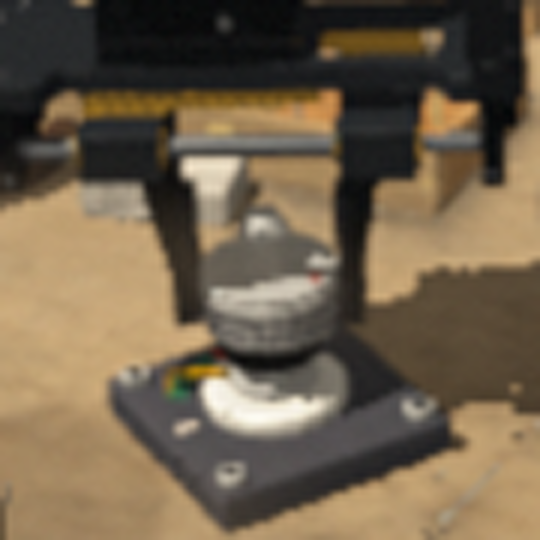

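```bash
cat >> h.py <<'E'
def pointer(im,show=None):
    h=cv2.cvtColor(im,cv2.COLOR_RGB2HSV);m=(h[:,:,0]>=16)&(h[:,:,0]<=32)&(h[:,:,1]>165)&(h[:,:,2]>90)
    v,u=np.nonzero(m);q=(u>185)&(u<225)&(v>180)&(v<212);v,u=v[q],u[q]
    out=[]
    for z in(.022,.028,.034):
        X=onz("scene",np.c_[u,v],z)[:,:2]-[.5757,.036]
        r=np.hypot(*X.T);k=r>.022
        a=np.degrees(np.arctan2(X[k,1],X[k,0]))%360
        out.append((k.sum(),round(float(np.median(a)),1),round(float(r.max()),4)))
    return out
E
python3 - <<'E'
from h import *
print(pointer(np.load("scene0.npz")["im"]))
for n in("p5","p6"):
    c=cv2.imread(f"pics/{n}.png")[:,:,::-1];im=np.zeros((384,512,3),np.uint8);im[130:220,170:260]=cv2.resize(np.ascontiguousarray(c),(90,90),interpolation=cv2.INTER_AREA)
    print(n,pointer(im))
P=np.load("top0.npz")
for c,zz in(("top",.016),):
    h=cv2.cvtColor(P["im"],cv2.COLOR_RGB2HSV)
    for nm,lo,hi in(("green",60,95),("red",0,6)):
        m=(h[:,:,0]>=lo)&(h[:,:,0]<=hi)&(h[:,:,1]>90);v,u=np.nonzero(m);q=(u>190)&(u<210)&(v>150)&(v<185)
        X=onz("top",np.c_[u,v][q],.016)[:,:2]-[.5753,.0333];a=np.degrees(np.arctan2(X[:,1],X[:,0]))%360;print(nm,np.percentile(a,[3,97]).round(1),q.sum())
E
```

```text
[(np.int64(9), 137.4, 0.0381), (np.int64(9), 151.9, 0.0416), (np.int64(9), 163.9, 0.0467)]
p5 [(np.int64(9), 117.5, 0.0383), (np.int64(9), 135.6, 0.04), (np.int64(9), 149.6, 0.0436)]
p6 [(np.int64(9), 96.5, 0.0347), (np.int64(9), 111.8, 0.0314), (np.int64(9), 134.8, 0.0314)]
green [ 75.4 100.5] 2
red [49.7 65.5] 19
```

By torque the pointer is at about 0.53 rad, by vision about 0.7. Adding 14° puts it clearly in the green with ample margin to the red.

arm_command --pt "40 0 0 0 5" --pt "40 0 0 0 10" --pt "40 0 0 0 14" --pt "40 0 0 0 14" --pt "40 0 0 0 14"

```text
time: 13.72
position: [0.5777, 0.0333, 0.0676]
tool_rot: [3.121, 0.338, 0.004]
ft_force: [-2.9, -2.8, 11.7]
grip_width: 0.58
grip_force: 60.0
```

```bash
python3 -c "
from h import *
im,d=get_image('scene');st();print(pointer(im));save('pics/p7.png',cv2.resize(im[130:220,170:260],None,fx=6,fy=6,interpolation=2))"
```

```text
t 13.77 p [0.5777 0.0333 0.0676] yaw_y -77.6 zax [ 0.003 -0.002 -1.   ] j [ 0.19  0.33 -0.35  1.81  0.13  1.02 -1.56] F [-3.7 -2.4 11.9] T [-0.49  0.78  0.51] w 50.4 60.0
[(np.int64(16), 91.3, 0.043), (np.int64(13), 105.8, 0.039), (np.int64(12), 123.0, 0.0372)]
```

View pics/p7.png

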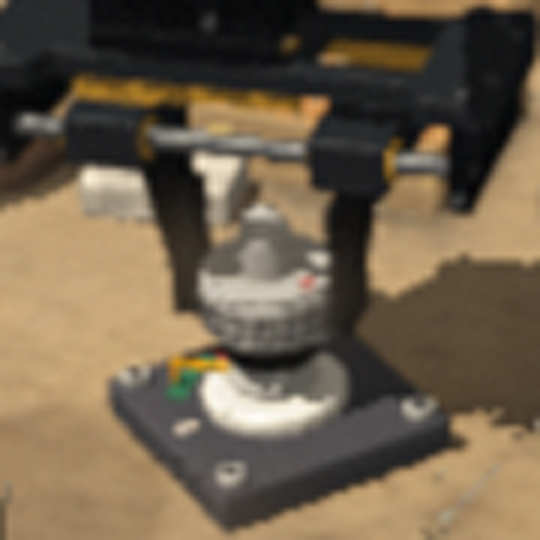

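The pointer (185,362) is inside the green and short of the red at (220,355); torque 0.51 N m ≈ 0.75 rad. Adding a 5° margin, then releasing.

arm_command --pt "40 0 0 0 5" --pt "40 0 0 0 5" --pt "40 0 0 0 5" --pt "40 0 0 0 5" --pt "40 0 0 0 5"

```text
time: 14.18
position: [0.5777, 0.0332, 0.0676]
tool_rot: [3.133, 0.202, 0.004]
ft_force: [-3.0, -2.4, 12.2]
grip_width: 0.58
grip_force: 60.0
```

```bash
python3 -c "
from h import *
im,d=get_image('scene');st();print(pointer(im))"
```

```text
t 14.23 p [0.5777 0.0332 0.0676] yaw_y -82.6 zax [ 0.003 -0.002 -1.   ] j [ 0.18  0.33 -0.34  1.81  0.13  1.02 -1.65] F [-4.  -1.7 11.6] T [-0.57  0.89  0.62] w 50.7 60.0
[(np.int64(17), 85.4, 0.0431), (np.int64(14), 101.3, 0.0382), (np.int64(12), 120.9, 0.0352)]
```

arm_command --pt "80 0 0 -1 0" --pt "80 0 0 -1 0" --pt "80 0 0 -1 0" --pt "80 0 0 -1 0" --pt "80 0 0 -1 0"

```text
time: 14.65
position: [0.5761, 0.0341, 0.0656]
tool_rot: [-3.135, -0.199, 0.001]
ft_force: [-0.3, 0.2, 0.3]
grip_width: 0.862
grip_force: 0.0
```

arm_command --pt "85 0 0 -1 0" --pt "85 0 0 -5 0" --pt "85 0 0 -20 0" --pt "85 0 0 -50 0" --pt "85 0 0 -85 0"

```text
time: 15.07
position: [0.5746, 0.0338, 0.1501]
tool_rot: [-3.135, -0.199, 0.008]
ft_force: [1.2, 0.7, 0.1]
grip_width: 0.973
grip_force: 0.0
```

```bash
python3 -c "
from h import *
im,d=get_image('scene');st();print(pointer(im));save('pics/p8.png',cv2.resize(im[120:220,160:270],None,fx=5.4,fy=5.4,interpolation=2))"
```

```text
t 15.12 p [0.5798 0.0344 0.1594] yaw_y -82.7 zax [ 0.009  0.    -1.   ] j [ 0.2   0.24 -0.35  1.73  0.09  1.18 -1.62] F [3.4 1.1 5. ] T [ 0.08 -0.31 -0.  ] w 84.9 0.0
[(np.int64(9), 137.4, 0.0381), (np.int64(9), 151.9, 0.0416), (np.int64(9), 163.9, 0.0467)]
```

View pics/p8.png

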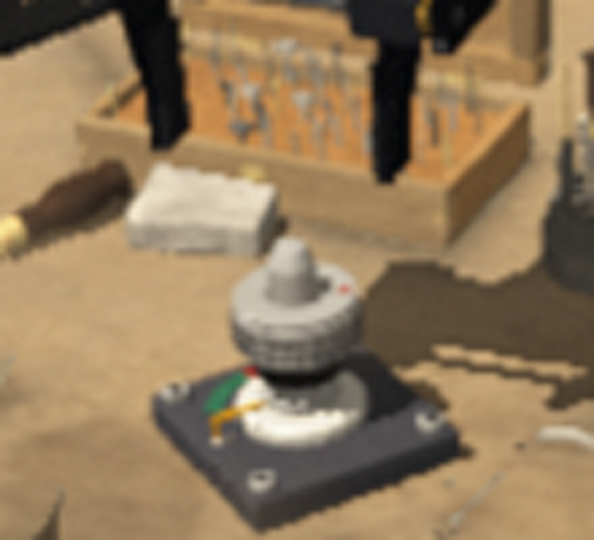

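The ring sits level on the collar, the pointer is back on the white mark (217,438), and the gripper is clear. I let the arm settle, then hand in.

arm_command --pt "85 0 0 0 0" --pt "85 0 0 0 0" --pt "85 0 0 0 0" --pt "85 0 0 0 0" --pt "85 0 0 0 0"

```text
time: 15.53
position: [0.5755, 0.0338, 0.1496]
tool_rot: [-3.135, -0.199, 0.004]
ft_force: [0.4, -0.1, 0.2]
grip_width: 0.981
grip_force: 0.0
```

```bash
python3 -c "
from h import *
st();print(close_job())"
```

```text
t 15.53 p [0.5755 0.0338 0.1496] yaw_y -82.7 zax [-0.003 -0.    -1.   ] j [ 0.2   0.25 -0.35  1.74  0.09  1.18 -1.62] F [ 0.4 -0.1  0.2] T [0.02 0.05 0.01] w 85.3 0.0
the job is handed in; nothing more can be done
None
```

The ring gauge was screwed down onto the stop collar, wound to about 0.62 N m (≈0.9 rad, in the green) and released with the pointer back on the white mark; handed in at 15.5 s, with no verdict returned.

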